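Load cut tubes into the spring magazine of a welding feeder

ROBOT

A 7-joint arm with a two-finger parallel gripper is mounted at the origin on the work surface. World frame = base frame: x ahead of the robot, y to its left, z up, the work surface at z = 0. Lengths are in m, angles in rad, forces in N, time in s.
With the tool pointing down it reaches from about 0.425 to 0.8 m from the base axis. Payload 8.3 kg.
Tool frame: the origin (TCP) lies at the very end of the fingers, on their centre line; the grasp point (between the pads) lies 19 mm behind it; z points along the fingers, y is the direction in which the jaws open and shut (so a half turn about z gives the same grasp; the last joint's range is limited). The gripper opens to 85 mm and grips with 20 to 120 N. Pads are 22 mm wide; open, the fingers measure 114 mm over their backs; the gripper's body (76 mm by 85 mm) begins 54 mm behind the grasp point. The pads swing forward as they close: fully open they stand 13 mm farther back than shut.
Start: joints at [1.24, 0.383, 0.016, 1.37, -0.006, 1.388, -0.046], TCP at [0.165, -0.603, 0.231] pointing down, gripper open.
Joint ranges: [-2.95, 2.95], [-0.25, 2.06], [-1.52, 1.56], [0.18, 2.33], [-1.44, 4.58], [0.02, 2.06], [-3.01, 3.01]. Speed limits (rad/s): [2.39, 2.39, 3.01, 3.01, 3.14, 3.14, 3.14].

INTERFACE

Orientations are given as a unit quaternion [w, x, y, z].
In Python, from bench import robot gives the robot as it stands. The module is installed in compiled form; this text tells all that it offers.
- The arm moves only by the shell command python3 -m pendant 'ROWS' [OPENING] [FORCE]. ROWS is JSON, a list of rows, each a list of 4 numbers: the shift along the tool's x, y, z in cm, then the turn about the tool's z in rad. In form: [[tx, ty, tz, roll], ...]. A call has 1 to 12 rows; each row is the pose to reach, as a shift and turn from the pose commanded when the call began, along the tool's axes at that moment; what a row does not reach only later rows make up. A row lasts 1/12 s, in which the tool goes at most 41.7 mm and 7.16 degrees, less where a joint would pass 70% of its speed; a pose out of reach is approached as far as the arm can. A call with a gripper value outside its range is refused whole. OPENING is the closure, from -1 (fully open) to 1 (shut), set as the call begins (- or left out, the last holds). The fingers move at their own pace and stop on an object; FORCE is the grip in N (left out, the last holds). Time passes only in rows, so rows that repeat a pose let the fingers close. It gives the time, the measured TCP pose, the force and the opening at its end, in the units of the state.
- robot.get_obs(): the state, without advancing time (a new reading comes with each control period).
- robot.grab_frame(name): name is "scene" or "top" or "wrist"; returns a dict with "color" (400x640x3 uint8, red, green, blue), "range_z" (400x640 float32, m along the optical axis (not along the pixel's ray), 0 where there is no reading), "mtx" (3x3 intrinsics, pixels), "pose" (4x4, takes a point from camera to world coordinates). Camera axes: x right, y up, looking along -z (the intrinsics and any distortion apply to the point x, -y, -z); pixel columns grow to the right and rows downward; lengths in m; the calibration is good to about 2 mm. The wrist camera is an equidistant fisheye: a pixel r from the principal point sees the ray r / f radians off the axis. A picture is of the moment at which its call begins.
- robot.close_job(): hands the job in, once; it reports no verdict.
Trained networks look in the newest picture that a camera, given by its name, has taken for a name from the list of things; names that differ only in an ending like _2 or _b are one class to them, and where a whole thing is asked for, a point or a joint stands for the part that bears it (a point fixed in the world has none). Each returns a list of dicts, best first, with "p" (0 to 1); they miss things now and then, are a little off and sometimes report something else, mostly with a low value. They report only what shows in the picture. A call takes as long as a camera call. They do not tell look-alikes from the thing itself.
- robot.spot_in(target, camera): "xy" ([column, row] in pixels, amid what is visible of it).
- robot.mark_of(target, camera): "xy" ([column, row] in pixels: a listed point, or the origin of a listed thing).
The state is a dict: "t": time; "q": joint angles; "dq": joint speeds; "joint_efforts": joint torques, N m; "eef_pos": TCP position; "tcp_rot": TCP orientation; "force": force on the tool from outside, world axes, zero at the start; "torque": the same for the moment, N m; "grip_width": opening from 0.0 (shut) to 1.0 (fully open).
Only numpy, scipy, OpenCV 4.12 (cv2) and the standard library are available. Lean on these libraries where they do the work, as an engineer would, in place of code of your own. Each camera call takes 0.05 s, during which the arm holds its last target. There are 200 camera calls.

TASK

Load the two 100 mm cut pieces of rectangular tube flat into the spring magazine, one on top of the other: push each one down past the two sprung lips until the lips snap back over it and hold it down. Ease them in by feel, because the magazine holds just two, its floor comes up hard soon after the second has passed the lips, and you must never press on the magazine with more than 45 N. Leave the longer and shorter offcuts and the other things where they are.

Things in the scene. Friction and masses are not known exactly. Their poses are not given: they have to be found in the camera images.
- tube_a: one of the two equal 100 mm pieces of rectangular steel tube, 100 long (its x) x 40 wide (its y) x 25 mm high (its z), both ends closed by flush welded plates, about 0.19 kg, lying flat on its 40 mm face; origin at the centre of its underside. The two are interchangeable and may be turned end for end
- tube_b: one of the two equal 100 mm pieces of rectangular steel tube, 100 long (its x) x 40 wide (its y) x 25 mm high (its z), both ends closed by flush welded plates, about 0.19 kg, lying flat on its 40 mm face; origin at the centre of its underside. The two are interchangeable and may be turned end for end (with tube_a, the other piece to load)
- stand: the spring magazine, fixed: grey base plate 250 x 130 x 12 mm, under a cage of four steel angle posts open at the top. Origin on the bench, on the throat's vertical centre line; x along the tubes' length, z up. A column (60 mm wide, 125 high) stands at x = 84 to 110 mm. The cage is clamped on it at a height 0 to 30 mm above its lowest setting, different each run and NOT reported in any pose
- throat_rim (a point): on the throat's centre line, 120 mm above the bench: height of the posts' flared rim IF the cage is at its lowest setting (really 0 to 30 mm higher). Throat 104 (x) by 44 mm (y), rim flared about 8 mm wider each way. Posts cover ends and corners only: each long side is open over its middle 70 mm, top to bottom, so fingers holding a tube across its 40 mm width can go down with it and open there
- lip_level (a point): on the centre line, 91 mm above the bench: flat underside of the two sprung lips IF the cage is at its lowest setting (really 0 to 30 mm higher, as are all parts of the cage); the lips' tops are 13 mm above their undersides. Passing them takes roughly 3 to 8 N on top of the follower's spring
- follower_level (a point): 89 mm above the bench: top of the empty magazine's sprung follower plate at the cage's lowest setting (really 0 to 30 mm higher). It pushes up with about 2.5 N, plus 0.12 N per mm pressed down, and stops hard after 51 mm: 3 mm beyond where a second tube's top just clears the lips' undersides; a first tube has 28 mm to spare. Damped: 1.5 N more at 25 mm/s
- lip_near (a joint): lip at the -x end of the magazine: how far this sprung lip is pushed outwards, m: 0 = sprung fully in (as it rests, and again once a tube has gone below it), 2 to 6 mm while a tube stands between the lips, 8 mm at most. A steel catch 18 mm wide, jutting 6 mm into the throat from the end's middle; top ramped at 60 degrees, underside flat
- lip_far (a joint): lip at the +x end of the magazine, by the column: how far this sprung lip is pushed outwards, m: 0 = sprung fully in (as it rests, and again once a tube has gone below it), 2 to 6 mm while a tube stands between the lips, 8 mm at most. A steel catch 18 mm wide, jutting 6 mm into the throat from the end's middle; top ramped at 60 degrees, underside flat
- long_tube: a longer offcut of the same tube, 160 x 40 x 25 mm, not to be loaded; origin under its middle, x along its length
- short_tube: a shorter offcut of the same tube, 60 x 40 x 25 mm, not to be loaded; origin under its middle, x along its length
- hammer: a hand hammer lying flat, about 0.3 m long; x along its handle
- spray_can: an upright aluminium spray can, 54 mm across, 170 mm tall; origin under its middle
- disc_stack: a stack of black grinding discs, 100 mm across, 18 mm high; origin under its middle
- magnet: a dark stepped welding magnet, 70 x 16 x 60 mm high; origin under its middle, x along its length
- nozzle_cup: a small steel cup, 70 mm across, 70 mm tall; origin under its middle
Mind the look-alikes: they are no part of the job. What is shaped like the tube_b but turquoise is not meant. What is shaped like the tube_a but brown is not meant.

How it is judged:
On the way:
1. one tube is in the magazine below the lips, which have sprung back over it, and is let go (((horizontal distance between tube_a and stand below 0.006 m and z of tube_a in the frame of stand below 0.0985 m and angle between the x axis of tube_a and the x axis of stand, either way round below 0.1 rad and angle between the z axis of tube_a and the z axis of stand, either way round below 0.1 rad and value of joint each of lip_near, lip_far below 0.0015 m and contact force between the fingers and tube_a below 0.1 N) or (horizontal distance between tube_b and stand below 0.006 m and z of tube_b in the frame of stand below 0.0985 m and angle between the x axis of tube_b and the x axis of stand, either way round below 0.1 rad and angle between the z axis of tube_b and the z axis of stand, either way round below 0.1 rad and value of joint each of lip_near, lip_far below 0.0015 m and contact force between the fingers and tube_b below 0.1 N))), for 0.2 s.
At the end, for the whole second after the job is handed in: Both 100 mm tubes lie flat in the magazine one above the other, below the lips (undersides under 98.5 mm above the bench, within 6 mm of the throat's centre line and 0.1 rad of its axes), both lips sprung in again to within 1.5 mm, tubes let go and at rest (horizontal distance between each of tube_a, tube_b and stand below 0.006 m and z of each of tube_a, tube_b in the frame of stand below 0.0985 m and angle between the x axis of each of tube_a, tube_b and the x axis of stand, either way round below 0.1 rad and angle between the z axis of each of tube_a, tube_b and the z axis of stand, either way round below 0.1 rad and value of joint each of lip_near, lip_far below 0.0015 m and contact force between the fingers and tube_a below 0.1 N and contact force between the fingers and tube_b below 0.1 N and linear speed of each of tube_a, tube_b below 0.01 m/s); the robot touches nothing.
It fails at once if the magazine is pressed with more than 45 N by the robot or by what it holds (contact force between stand and anything else above 45 N and contact force between the fingers and anything else above 0.5 N).
It fails at once if one of the other things is moved by more than 30 mm (distance of any of long_tube, short_tube, hammer, spray_can, disc_stack, magnet, nozzle_cup from where it was at the start of the episode above 0.03 m).
It also fails if it takes over 72 s, if anything falls off the work surface, if the arm or the gripper's body presses on something with over 40 N, if the wrist force passes 120 N, or if a joint passes its speed limit or range.

## Working session

There is one attempt and no reset: what is moved stays moved. The work goes in short steps, Python scripts to look and compute and a shell command to move; the robot and the scene stay as the last step left them, time stands still between calls to the robot, and variables do not carry over. Pictures are saved under pics/ and viewed, about 8 in all and at most 12, crops included, and the job is handed in when it is done.

```bash
mkdir -p pics; cat > h.py <<'E'
import numpy as np, cv2
from bench import robot
def pts(f):
    K=f["mtx"];P=f["pose"];d=f["range_z"];v,u=np.mgrid[:400,:640]
    c=np.stack([(u-K[0,2])/K[0,0]*d,-(v-K[1,2])/K[1,1]*d,-d],-1)
    return c@P[:3,:3].T+P[:3,3]
def save(f,n): cv2.imwrite("pics/%s.png"%n,f["color"][...,::-1])
E
python3 - <<'E'
from h import *
for c in ["scene","top"]:
    f=robot.grab_frame(c);save(f,c+"0");X=pts(f);np.savez(c+"0",X=X,**f)
    print(c,f["mtx"].round(1).tolist(),f["pose"].round(3).tolist())
    for n in ["tube_a","stand","throat_rim","lip_level","long_tube","short_tube","hammer","spray_can","disc_stack","magnet","nozzle_cup"]:
        for k in ("spot_in","mark_of"):
            for r in getattr(robot,k)(n,c)[:5]:
                u,v=map(int,r["xy"]); u=min(max(u,0),639);v=min(max(v,0),399)
                print(n,k,round(r["p"],2),u,v,X[v,u].round(3))
o=robot.get_obs();print(o)
E
```

```text
scene [[416.5, 0.0, 315.0], [0.0, 416.5, 189.5], [0.0, 0.0, 1.0]] [[0.77, -0.556, 0.313, 0.948], [0.638, 0.677, -0.368, -0.491], [-0.008, 0.483, 0.876, 1.21], [0.0, 0.0, 0.0, 1.0]]
tube_a spot_in 0.9 347 139 [0.481 0.233 0.022]
tube_a spot_in 0.86 310 127 [0.348 0.191 0.022]
tube_a spot_in 0.84 322 171 [0.499 0.073 0.028]
tube_a spot_in 0.67 364 178 [0.622 0.141 0.027]
tube_a mark_of 0.95 364 176 [0.617 0.148 0.025]
tube_a mark_of 0.9 310 130 [0.356 0.181 0.022]
tube_a mark_of 0.79 344 139 [0.475 0.224 0.026]
tube_a mark_of 0.62 318 174 [0.493 0.059 0.022]
tube_a mark_of 0.42 290 209 [ 0.543 -0.129  0.118]
stand spot_in 0.83 291 221 [ 0.566 -0.153  0.106]
stand mark_of 0.96 289 218 [ 0.563 -0.156  0.129]
stand mark_of 0.65 281 203 [ 0.509 -0.131  0.118]
stand mark_of 0.33 364 106 [0.433 0.401 0.007]
stand mark_of 0.29 409 206 [0.793 0.149 0.026]
throat_rim spot_in 0.88 290 219 [ 0.565 -0.155  0.122]
throat_rim mark_of 0.84 284 199 [ 0.507 -0.116  0.119]
throat_rim mark_of 0.72 210 299 [ 0.518 -0.457  0.019]
throat_rim mark_of 0.6 364 181 [0.628 0.133 0.024]
lip_level spot_in 0.88 290
[... 2553 characters left out ...]
.797 -0.048  0.008]
{'t': 2.3, 'q': array([ 1.24010881,  0.38340251,  0.0163804 ,  1.37009383, -0.00634392,
        1.38821628, -0.04649606]), 'dq': array([-0.00021103, -0.00074918, -0.00061162,  0.0001748 , -0.00020336,
       -0.0013032 , -0.00151069]), 'joint_efforts': array([-1.16516836e-03, -6.27338004e+01,  8.42011236e-01, -3.72080505e+01,
        1.63859903e-02,  2.84416681e-03,  7.08306698e-05]), 'eef_pos': array([ 0.16543934, -0.60268359,  0.23128042]), 'tcp_rot': array([-4.43780412e-05,  9.91045586e-01,  1.33523941e-01,  4.83603678e-05]), 'force': array([ 0.04868033, -0.38846889,  0.56360005]), 'torque': array([0.03159801, 0.02981514, 0.0370279 ]), 'grip_width': 0.9987090088058357}
```

```bash
python3 - <<'E'
import cv2
a=cv2.imread("pics/top0.png")[80:320,130:530]
cv2.imwrite("pics/topc.png",cv2.resize(a,None,fx=2,fy=2,interpolation=cv2.INTER_CUBIC))
a=cv2.imread("pics/scene0.png")[160:270,230:350]
cv2.imwrite("pics/scc.png",cv2.resize(a,None,fx=5,fy=5,interpolation=cv2.INTER_CUBIC))
E
```

```text
(no output)
```

View pics/topc.png

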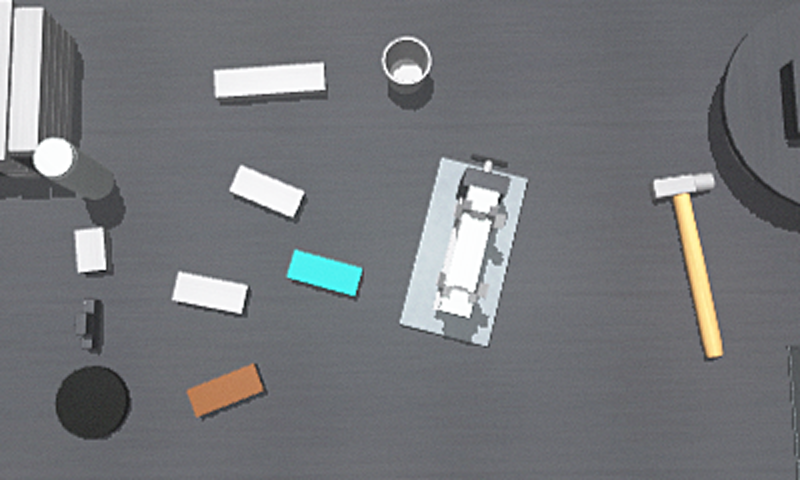

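View pics/scc.png

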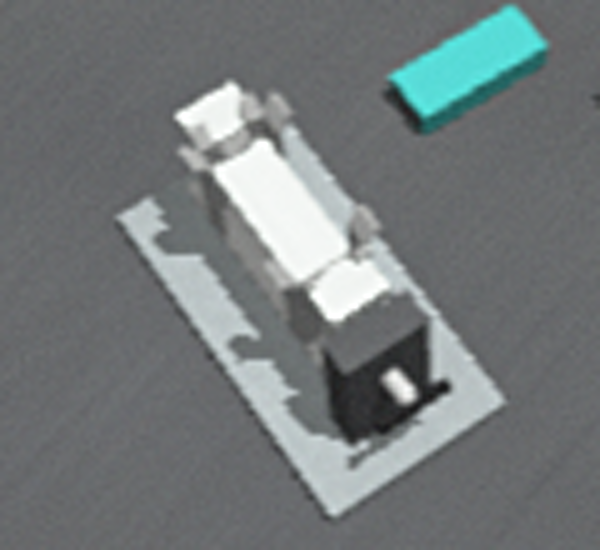

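```bash
python3 - <<'E'
from h import *
R=lambda m,: None
for c in ["top0","scene0"]:
    D=np.load(c+".npz");X=D["X"];C=D["color"].astype(int);v=D["range_z"]>0
    for n,(x,y) in {"T1":(.62,.155),"T2":(.487,.233)}.items():
        m=v&(np.hypot(X[...,0]-x,X[...,1]-y)<.075)&(X[...,2]>.018)&(X[...,2]<.035)&(C.min(-1)>170)
        p=X[m];(cx,cy),(w,h),a=cv2.minAreaRect((p[:,:2]*1000).astype(np.float32))
        print(c,n,len(p),round(cx),round(cy),round(w),round(h),a,np.median(p[:,2]).round(4),p[:,:2].mean(0).round(4))
    near=v&(np.hypot(X[...,0]-.53,X[...,1]+.13)<.17)
    m=near&(X[...,2]>.006)&(X[...,2]<.25)
    p=X[m];(cx,cy),(w,h),a=cv2.minAreaRect((p[:,:2]*1000).astype(np.float32));print("base",cx,cy,w,h,a)
    b=X[near&(X[...,2]>.007)&(X[...,2]<.018)];print("base z",np.median(b[:,2]))
    p=p[p[:,2]>.03]
    # stand axes: long axis angle
    th=np.radians(a if w>h else a-90 if a>45 else a+90); 
    e=np.array([np.cos(th),np.sin(th)]); e*=np.sign(e[0]);n=np.array([-e[1],e[0]])
    s=(p[:,:2]-[cx/1000,cy/1000]);L=np.c_[s@e,s@n,p[:,2]]*1000
    print("yaw",np.arctan2(e[1],e[0]))
    for lo in range(-80,130,10):
        q=L[(L[:,0]>=lo)&(L[:,0]<lo+10)]
        if len(q):
            h=q[q[:,2]>85];print(lo,len(q),"zmax",np.percentile(q[:,2],[50,90,100]).round(),"y",np.percentile(h[:,1],[0,50,100]).round() if len(h) else "")
E
```

```text
top0 T1 474 619 159 100 40 66.13005065917969 0.0245 [0.6185 0.1591]
top0 T2 495 475 239 100 40 78.35528564453125 0.0247 [0.4746 0.2387]
base 535.2568359375 -113.49746704101562 301.4442443847656 316.5313720703125 48.81581115722656
base z 0.011570803060102386
yaw -0.7187996950695098
-80 88 zmax [135. 141. 153.] y [-69. -46. -10.]
-70 84 zmax [136. 146. 152.] y [-66. -39.  -5.]
-60 79 zmax [131. 146. 152.] y [-62. -37.  -4.]
-50 92 zmax [118. 143. 151.] y [-68. -40. -10.]
-40 95 zmax [119. 145. 149.] y [-67. -35.  -6.]
-30 78 zmax [118. 121. 146.] y [-62. -24.  -1.]
-20 74 zmax [118. 120. 124.] y [-40. -20.   4.]
-10 76 zmax [118. 121. 123.] y [-35. -13.   9.]
0 76 zmax [118. 120. 149.] y [-31.  -9.  30.]
10 98 zmax [119. 145. 150.] y [-26.   4.  35.]
20 85 zmax [119. 141. 150.] y [-21.   7.  37.]
30 100 zmax [133. 147. 153.] y [-30.   2.  30.]
40 105 zmax [136. 146. 152.] y [-27.  -3.  34.]
50 108 zmax [133. 140. 151.] y [-22.  22.  51.]
60 82 zmax [126. 136. 138.] y [-3. 29. 56.]
70 88 zmax [123. 127. 136.] y [-5. 24. 57.]
80 56 zmax [125. 127. 131.] y [-2. 18. 49.]
90 33 zmax [122. 126. 129.] y [ 1. 15. 63.]
100 36 zmax [90. 93. 94.] y [34. 47. 65.]
110 23 zmax [88. 92. 95.] y [19. 31. 43.]
120 2 zmax [88. 89. 90.] y [21. 22. 23.]
scene0 T1 308 620 158 100 42 67.8050308227539 0.0242 [0.6199 0.1577]
scene0 T2 260 477 239 101 41 79.64323425292969 0.0241 [0.4761 0.2369]
base 536.369384765625 -115.57681274414062 290.0521545410156 252.5325164794922 73.56096649169922
base z 0.01135739326423213
yaw 1.2838810662293734
-50 14 zmax [149. 152. 154.] y [-38.  58.  70.]
-40 283 zmax [ 86. 139. 152.] y [-120.  -36.  100.]
-30 338 zmax [117. 136. 152.] y [-121.  -18.   98.]
-20 283 zmax [119. 135. 138.] y [-121.   -6.  100.]
-10 252 zmax [120. 135. 138.] y [-120.  -15.  100.]
0 235 zmax [120. 138. 151.] y [-121.  -10.   99.]
10 147 zmax [125. 145. 151.] y [-119.  -33.   77.]
20 33 zmax [124. 147. 152.] y [-92. -32.  74.]
```

```bash
python3 - <<'E'
from h import *
for c in ["top0","scene0"]:
    D=np.load(c+".npz");X=D["X"];C=D["color"].astype(int);v=D["range_z"]>0
    near=v&(np.hypot(X[...,0]-.525,X[...,1]+.12)<.17)&(abs(C.max(-1)-C.min(-1))<60)
    m=near&(X[...,2]>.007)&(X[...,2]<.25)
    m=cv2.morphologyEx(m.astype(np.uint8),cv2.MORPH_OPEN,np.ones((2,2)))
    n,l,st,_=cv2.connectedComponentsWithStats(m);i=1+st[1:,4].argmax();m=l==i
    p=X[m];(cx,cy),(w,h),a=cv2.minAreaRect((p[:,:2]*1000).astype(np.float32))
    th=np.radians(a if w>h else a-90);print(c,"base",cx,cy,w,h,"yaw",th)
    e=np.array([np.cos(th),np.sin(th)]);e*=np.sign(e[0]);nn=np.array([-e[1],e[0]])
    s=(p[:,:2]-[cx/1000,cy/1000]);L=np.c_[s@e,s@nn,p[:,2]]*1000
    for nm,zl,zh in [("rim",142,156),("lips",130,139),("foll",114,122)]:
        q=L[(L[:,2]>zl)&(L[:,2]<zh)]
        if nm=="foll": q=q[abs(q[:,0])<55]
        print(nm,len(q),"x",np.percentile(q[:,0],[0,3,50,97,100]).round(),"y",np.percentile(q[:,1],[0,3,50,97,100]).round(),"z50/97",np.percentile(q[:,2],[50,97]).round())
    q=L[(L[:,2]>40)&(L[:,0]>75)];print("col",np.percentile(q[:,1],[3,50,97]).round(),np.percentile(q[:,0],[97]),np.percentile(q[:,2],[50,99]).round())
E
```

```text
top0 base 518.7845458984375 -122.93313598632812 140.65208435058594 306.5504150390625 yaw -0.308954516482583
rim 136 x [-67. -65.  34.  59.  61.] y [-32. -31. -10.  37.  39.] z50/97 [147. 152.]
lips 357 x [-88. -85.  34.  78. 102.] y [-25. -20.   2.  24.  28.] z50/97 [135. 138.]
foll 494 x [-52. -48.  -3.  43.  51.] y [-22. -15.   3.  21.  26.] z50/97 [118. 122.]
col [-21.  10.  36.] [129.91831781] [123. 138.]
scene0 base 698.1793212890625 -224.29739379882812 189.97621154785156 706.1557006835938 yaw -0.5558637045739087
rim 93 x [-273. -271. -178. -146. -142.] y [-51. -49.  -9.  37.  40.] z50/97 [146. 152.]
lips 248 x [-289. -282. -154. -127. -111.] y [-48. -43.   1.  30.  34.] z50/97 [135. 138.]Traceback (most recent call last):
  File "<stdin>", line 15, in <module>
    return _quantile_unchecked(
        a, q, axis, out, overwrite_input, method, keepdims, weights)
    return _ureduce(a,
                    func=_quantile_ureduce_func,
    ...<5 lines>...
                    overwrite_input=overwrite_input,
                    method=method)
    r = func(a, **kwargs)
    result = _quantile(arr,
                       quantiles=q,
    ...<2 lines>...
                       out=out,
                       weights=wgt)
    slices_having_nans = np.isnan(arr[-1, ...])
                                  ~~~^^^^^^^^^
IndexError: index -1 is out of bounds for axis 0 with size 0
```

```bash
python3 - <<'E'
from h import *
def ray(D,u,v,z):
    K=D["mtx"];P=D["pose"];d=P[:3,:3]@np.array([(u-K[0,2])/K[0,0],-(v-K[1,2])/K[1,1],-1]);o=P[:3,3]
    return (o+d*(z-o[2])/d[2])[:2]
T=np.load("top0.npz");S=np.load("scene0.npz")
c=[ray(T,130+u/2,80+v/2,.012) for u,v in [(441,157),(527,178),(489,346),(400,323)]]
print(np.round(c,4),np.mean(c,0)); 
for i,j in [(3,0),(2,1)]:
    d=c[j]-c[i];print(np.linalg.norm(d),np.arctan2(d[1],d[0]))
for i,j in [(0,1),(3,2)]:
    d=c[j]-c[i];print(np.linalg.norm(d),np.arctan2(d[1],d[0])+np.pi/2)
s=[ray(S,230+u/5,160+v/5,.012) for u,v in [(117,215),(333,517),(505,403)]]
print(np.round(s,4),(s[0]+s[2])/2,np.arctan2(*(s[1]-s[0])[::-1]),np.linalg.norm(s[1]-s[0]))
# lips tops (white end blocks) crop centres
for n,D,q in [("top",T,[(485,198),(456,302)]),]:
    print(n,[ray(D,130+u/2,80+v/2,.135).round(4) for u,v in q])
# pads: refine stand with line through follower white region
m=(T["color"].min(-1)>200)&(T["X"][...,2]>.11)&(T["X"][...,2]<.145)&(np.hypot(T["X"][...,0]-.52,T["X"][...,1]+.12)<.12)
p=T["X"][m][:,:2];w,V=np.linalg.eigh(np.cov(p.T));print("white",p.mean(0),np.arctan2(V[1,1],V[0,1]),len(p))
E
```

```text
[[ 0.6671 -0.0937]
 [ 0.6342 -0.2176]
 [ 0.3938 -0.1553]
 [ 0.4278 -0.0301]] [ 0.53072046 -0.12416008]
0.24761154534819324 -0.2596068696977386
0.24843297565367387 -0.25357242067416574
0.12820465550091356 -0.2591270804603476
0.1297059874703091 -0.2654308112296513
[[ 0.3977 -0.1531]
 [ 0.6383 -0.2178]
 [ 0.6722 -0.0954]] [ 0.5349609  -0.12425617] -0.26287972404292886 0.2490715705900776
top [array([ 0.5849, -0.1415]), array([ 0.4503, -0.1003])]
white [ 0.51531322 -0.11853676] 2.877552975794838 815
```

```bash
cat >> h.py <<'E'
from scipy.spatial.transform import Rotation as Ro
def go(x,y,z,yaw):
    o=robot.get_obs();q=o["tcp_rot"];M=Ro.from_quat([q[1],q[2],q[3],q[0]]).as_matrix()
    cur=np.arctan2(M[1,0],M[0,0]);d=M.T@(np.array([x,y,z])-o["eef_pos"])*100
    r=(cur-yaw+np.pi/2)%np.pi-np.pi/2
    print("t%.2f"%o["t"],"pos",o["eef_pos"].round(4),"yaw %.3f tilt %.3f"%(cur,np.arccos(-M[2,2])),"row",d.round(2),"roll %.3f"%r,"F",o["force"].round(1),"q7 %.2f g %.2f"%(o["q"][6],o["grip_width"]),"n %.1f"%(np.linalg.norm(d)/4.17))
E
python3 -m pendant '[[46.7,-37.2,-5,0.53],[46.7,-37.2,-5,0.53],[46.7,-37.2,-5,0.53],[46.7,-37.2,-5,0.53],[46.7,-37.2,-5,0.53],[46.7,-37.2,-5,0.53],[46.7,-37.2,-5,0.53],[46.7,-37.2,-5,0.53],[46.7,-37.2,-5,0.53],[46.7,-37.2,-5,0.53],[46.7,-37.2,-5,0.53],[46.7,-37.2,-5,0.53]]' -1 60
python3 -c "
from h import *
go(.517,-.12,.28,-.26)"
```

```text
t: 3.3
eef_pos: [0.4566, -0.2029, 0.2732]
tcp_rot: [0.0, 0.991, -0.131, 0.0]
force: [1.9, -0.7, 0.7]
grip_width: 0.996
t3.30 pos [ 0.4566 -0.2029  0.2732] yaw -0.262 tilt 0.001 row [ 3.68 -9.57 -0.68] roll -0.002 F [ 1.9 -0.7  0.7] q7 -1.51 g 1.00 n 2.5
```

```bash
python3 -m pendant '[[3.7,-9.6,-2,0],[3.7,-9.6,-2,0],[3.7,-9.6,-2,0],[3.7,-9.6,-2,0]]'
python3 - <<'E'
from h import *
go(.517,-.12,.28,-.26)
f=robot.grab_frame("wrist");np.savez("w0",**f);save(f,"w0");print(f["mtx"].round(1).tolist(),f["pose"].round(3).tolist())
E
```

```text
t: 3.63
eef_pos: [0.5193, -0.1152, 0.2937]
tcp_rot: [-0.001, 0.992, -0.126, 0.001]
force: [-0.1, 0.4, -0.2]
grip_width: 0.998
t3.63 pos [ 0.5193 -0.1152  0.2937] yaw -0.253 tilt 0.004 row [-0.1   0.53  1.36] roll 0.007 F [-0.1  0.4 -0.2] q7 -1.72 g 1.00 n 0.4
[[309.7, 0.0, 312.8], [0.0, 309.7, 197.5], [0.0, 0.0, 1.0]] [[-0.251, 0.922, 0.295, 0.595], [-0.968, -0.238, -0.079, -0.136], [-0.003, -0.305, 0.952, 0.435], [0.0, 0.0, 0.0, 1.0]]
```

View pics/w0.png

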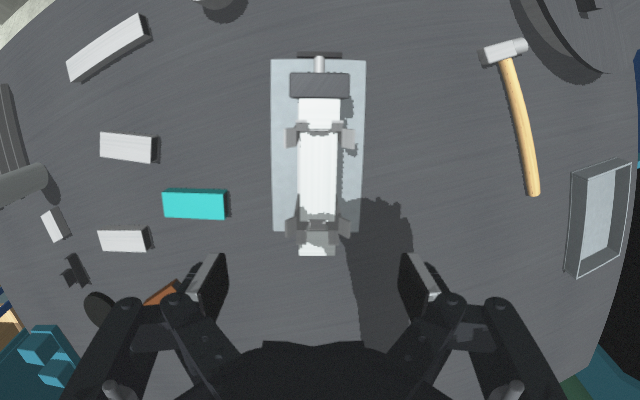

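```bash
cat >> h.py <<'E'
def wdir(f,u,v):
    K=f["mtx"];a=(u-K[0,2])/K[0,0];b=(v-K[1,2])/K[1,1];r=np.hypot(a,b)+1e-9
    return np.stack([np.tan(r)/r*a,-np.tan(r)/r*b,-np.ones_like(r)],-1)
def wray(f,u,v,z):
    d=wdir(f,np.array(float(u)),np.array(float(v)))@f["pose"][:3,:3].T;o=f["pose"][:3,3];return (o+d*(z-o[2])/d[2])[:2]
def wpts(f):
    v,u=np.mgrid[:400,:640].astype(float)
    return (wdir(f,u,v)*f["range_z"][...,None])@f["pose"][:3,:3].T+f["pose"][:3,3]
E
python3 - <<'E'
from h import *
f=dict(np.load("w0.npz"));X=wpts(f);th=-.26;e=np.array([np.cos(th),np.sin(th)]);n=np.array([-e[1],e[0]])
C=np.array([.517,-.12])
s=X[...,:2]-C;L=np.stack([s@e,s@n,X[...,2]],-1)*1000
ok=(f["range_z"]>0)&(abs(L[...,0])<160)&(abs(L[...,1])<75)
for nm,zl,zh in [("rim",143,156),("lips",130,139),("foll",114,124),("base",8,16)]:
    m=ok&(L[...,2]>zl)&(L[...,2]<zh)
    q=L[m];print(nm,len(q),"x",np.percentile(q[:,0],[0,3,50,97,100]).round(),"y",np.percentile(q[:,1],[0,3,50,97,100]).round(),"z",np.percentile(q[:,2],[50,97]).round(1))
    if nm=="rim":
        for sx in (-1,1):
            for sy in (-1,1):
                r=q[(q[:,0]*sx>0)&(q[:,1]*sy>0)];print(sx,sy,len(r),r[:,0].min().round(),r[:,0].max().round(),r[:,1].min().round(),r[:,1].max().round())
a=f["color"][105:260,265:370,::-1];cv2.imwrite("pics/w0c.png",cv2.resize(a,None,fx=3.8,fy=3.8,interpolation=cv2.INTER_CUBIC))
E
```

```text
rim 765 x [-63. -61.  39.  63.  64.] y [-33. -32.  12.  33.  34.] z [146.7 148.9]
-1 -1 176 -62.0 -36.0 -32.0 -11.0
-1 1 171 -63.0 -36.0 13.0 34.0
1 -1 204 37.0 63.0 -33.0 -11.0
1 1 214 36.0 64.0 12.0 33.0
lips 2307 x [-84. -81.  53.  81.  83.] y [-26. -22.   0.  24.  28.] z [134.  138.3]
foll 4581 x [-55. -46.  20. 107. 110.] y [-30. -24.   0.  24.  31.] z [117.4 123.8]
base 7697 x [-109.  -90.   26.  136.  140.] y [-65. -62.  25.  63.  67.] z [10.3 11.9]
```

View pics/w0c.png

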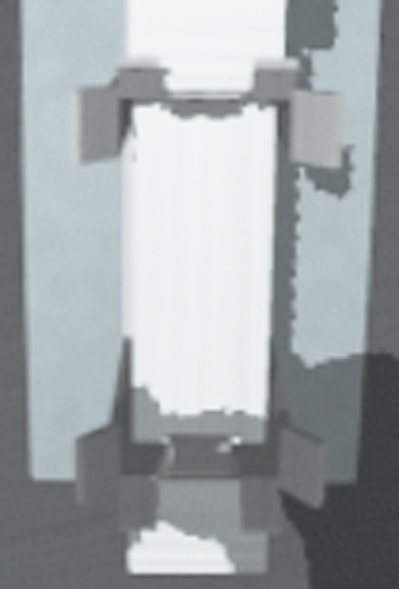

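```bash
python3 -c "
from h import *
go(.619,.1585,.15,1.169)"
```

```text
t3.68 pos [ 0.5179 -0.1184  0.2931] yaw -0.256 tilt 0.002 row [  2.75 -29.33  14.34] roll -1.425 F [-0.8 -1.3 -0.1] q7 -1.71 g 1.00 n 7.9
```

```bash
python3 -m pendant '[[2.7,-29.3,2,-1.42],[2.7,-29.3,2,-1.42],[2.7,-29.3,4,-1.42],[2.7,-29.3,6,-1.42],[2.7,-29.3,10,-1.42],[2.7,-29.3,14,-1.42],[2.7,-29.3,14,-1.42],[2.7,-29.3,14,-1.42],[2.7,-29.3,14,-1.42],[2.7,-29.3,14,-1.42],[2.7,-29.3,14,-1.42],[2.7,-29.3,14,-1.42]]'
cat > tube.py <<'E'
import sys
from h import *
x,y=map(float,sys.argv[1:3])
f=robot.grab_frame("wrist");save(f,"w_"+sys.argv[3]);X=wpts(f)
m=(np.hypot(X[...,0]-x,X[...,1]-y)<.075)&(X[...,2]>.016)&(X[...,2]<.035)&(f["color"].min(-1)>150)
n,l,st,_=cv2.connectedComponentsWithStats(m.astype(np.uint8));m=l==1+st[1:,4].argmax()
cs=cv2.findContours(m.astype(np.uint8),cv2.RETR_EXTERNAL,cv2.CHAIN_APPROX_NONE)[0];c=max(cs,key=len)[:,0]
p=np.array([wray(f,u,v,.025) for u,v in c])
(cx,cy),(w,h),a=cv2.minAreaRect((p*1000).astype(np.float32))
a=a if w>h else a-90
print("tube",cx,cy,w,h,a,"zmed",np.median(X[m][:,2]))
go(cx/1000,cy/1000,float(sys.argv[4]),np.radians(a))
E
python3 tube.py .619 .1585 T1 .004
```

```text
t: 4.68
eef_pos: [0.6185, 0.1526, 0.1516]
tcp_rot: [0.0, 0.835, 0.55, -0.001]
force: [-0.1, -0.1, -0.0]
grip_width: 0.999
tube 623.2972412109375 167.30810546875 81.7403335571289 39.41000747680664 66.35417938232422 zmed 0.023346340095042384
t4.73 pos [0.6186 0.1523 0.1518] yaw 1.163 tilt 0.002 row [ 1.59 -0.16 14.78] roll 0.004 F [-0.  -0.2 -0.4] q7 -0.94 g 1.00 n 3.6
```

```bash
python3 -m pendant '[[0.65,-0.17,3.5,0],[0.65,-0.17,7.5,0],[0.65,-0.17,11,0],[0.65,-0.17,13.5,0],[0.65,-0.17,14.7,0],[0.65,-0.17,14.7,0]]'
python3 -m pendant '[[0,0,0,0],[0,0,0,0],[0,0,0,0],[0,0,0,0],[0,0,0,0],[0,0,0,0],[0,0,0,0]]' 1 60
python3 -c "
from h import *
go(.5175,-.1195,.25,-.26)"
```

```text
t: 5.23
eef_pos: [0.6176, 0.1588, 0.0023]
tcp_rot: [-0.001, 0.838, 0.546, -0.003]
force: [-0.5, -0.4, -0.2]
grip_width: 0.999
t: 5.82
eef_pos: [0.621, 0.1615, 0.008]
tcp_rot: [0.001, 0.837, 0.547, 0.002]
force: [0.1, 0.0, 7.6]
grip_width: 0.453
t5.82 pos [0.621  0.1615 0.008 ] yaw 1.158 tilt 0.004 row [-29.84   1.88 -24.26] roll 1.418 F [0.1 0.  7.6] q7 -1.02 g 0.45 n 9.2
```

```bash
python3 -m pendant '[[0,0,-2,0],[0,0,-6,0],[0,0,-10,0],[-3,0,-14,0.12],[-6,0,-17,0.24],[-9,0,-19,0.36],[-13,0.5,-21,0.48],[-17,1,-22,0.6],[-21,1,-22.5,0.72],[-25,1,-22.5,0.84],[-28,1.5,-22.5,0.96],[-29.8,1.9,-22.5,1.08]]'
python3 -c "
from h import *
go(.5175,-.1195,.24,-.26)"
```

```text
t: 6.82
eef_pos: [0.5154, -0.1247, 0.2316]
tcp_rot: [0.001, 0.999, 0.033, 0.0]
force: [-0.5, 0.1, -2.3]
grip_width: 0.45
t6.82 pos [ 0.5154 -0.1247  0.2316] yaw 0.066 tilt 0.003 row [ 0.24 -0.5  -0.84] roll 0.326 F [-0.5  0.1 -2.3] q7 -1.41 g 0.45 n 0.2
```

```bash
python3 -m pendant '[[0.2,-0.5,-1,0.12],[0.2,-0.5,-1,0.24],[0.2,-0.5,-1,0.33],[0.2,-0.5,-1,0.33],[0.2,-0.5,-1,0.33]]'
python3 - <<'E'
from h import *
go(.5175,-.1195,.24,-.26)
f=robot.grab_frame("wrist");np.savez("w1",**f);save(f,"w1")
X=wpts(f);o=robot.get_obs()
m=(np.hypot(X[...,0]-.5175,X[...,1]+.12)<.09)&(X[...,2]>.2)&(f["color"].min(-1)>150)
p=X[m];th=-.26;e=np.array([np.cos(th),np.sin(th)]);n=np.array([-e[1],e[0]]);s=p[:,:2]-o["eef_pos"][:2]
print(len(p),np.percentile(s@e,[0,2,50,98,100]).round(4),np.percentile(s@n,[0,2,50,98,100]).round(4),np.percentile(p[:,2],[2,50,98]))
E
```

```text
t: 7.23
eef_pos: [0.5188, -0.1141, 0.2409]
tcp_rot: [0.0, 0.992, -0.124, 0.0]
force: [0.3, -0.4, -2.8]
grip_width: 0.454
t7.23 pos [ 0.5188 -0.1141  0.2409] yaw -0.249 tilt 0.000 row [0.   0.55 0.09] roll 0.011 F [ 0.3 -0.4 -2.8] q7 -1.73 g 0.45 n 0.1
7826 [-0.0443  0.0063  0.0297  0.0478  0.0791] [-0.0203 -0.0192  0.0006  0.019   0.0238] [0.2550705  0.2563402  0.25781914]
```

View pics/w1.png

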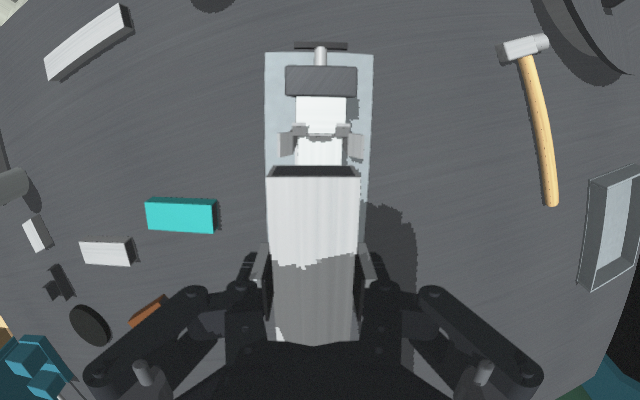

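```bash
python3 - <<'E'
from h import *
f=dict(np.load("w1.npz"));th=-.249;e=np.array([np.cos(th),np.sin(th)]);n=np.array([-e[1],e[0]])
o=np.array([.5188,-.1141])
for u,v,z in [(268,177,.2575),(313,177,.2575),(357,177,.2575),(313,167,.2325),(268,250,.2575),(359,250,.2575)]:
    d=wray(f,u,v,z)-o;print(u,v,(d@e*1000).round(1),(d@n*1000).round(1))
g=f["color"][:,313].astype(int).sum(-1)//3;print(g[160:185])
go(.5175,-.1195,.24,-.26)
E
```

```text
268 177 48.1 18.2
313 177 48.1 -0.6
357 177 48.1 -18.9
313 167 46.9 -0.6
268 250 14.1 19.9
359 250 14.1 -21.5
[238 238 237 237 225 167  55  56  53  53  56  53  54  55  58  70 114 187
 210 216 216 216 216 215 216]
t7.28 pos [ 0.5188 -0.1142  0.2408] yaw -0.248 tilt 0.000 row [0.   0.55 0.08] roll 0.012 F [-0.2  0.7 -1.6] q7 -1.73 g 0.45 n 0.1
```

```bash
python3 -m pendant '[[0.2,0.55,1.5,0.012],[0.2,0.55,3.5,0.012],[0.2,0.55,5.5,0.012],[0.2,0.55,6.5,0.012],[0.2,0.55,6.5,0.012],[0.2,0.55,6.5,0.012]]'
python3 -c "
from h import *
go(.5194,-.1200,.13,-.26)"
```

```text
t: 7.78
eef_pos: [0.5194, -0.12, 0.1757]
tcp_rot: [-0.0, 0.991, -0.131, -0.0]
force: [-0.4, -0.8, -1.5]
grip_width: 0.451
t7.78 pos [ 0.5194 -0.12    0.1757] yaw -0.263 tilt 0.001 row [ 0.   -0.    4.57] roll -0.003 F [-0.4 -0.8 -1.5] q7 -1.75 g 0.45 n 1.1
```

```bash
python3 -m pendant '[[0,0,0.8,0],[0,0,1.4,0],[0,0,1.7,0],[0,0,2.0,0],[0,0,2.3,0],[0,0,2.6,0],[0,0,2.9,0],[0,0,3.1,0],[0,0,3.1,0]]'
python3 -c "
from h import *
go(.5194,-.1200,.103,-.26)"
```

```text
t: 8.53
eef_pos: [0.5193, -0.1202, 0.1441]
tcp_rot: [-0.0, 0.991, -0.132, -0.0]
force: [0.5, 0.3, -2.1]
grip_width: 0.452
t8.53 pos [ 0.5193 -0.1202  0.1441] yaw -0.264 tilt 0.001 row [ 0.01 -0.02  4.11] roll -0.004 F [ 0.5  0.3 -2.1] q7 -1.77 g 0.45 n 1.0
```

No contact in the throat. Ease through the lips.

```bash
python3 -m pendant '[[0,0,0.2,0],[0,0,0.4,0],[0,0,0.6,0],[0,0,0.8,0],[0,0,1.0,0],[0,0,1.2,0],[0,0,1.4,0],[0,0,1.5,0],[0,0,1.5,0]]'
python3 -m pendant '[[0,0,0.2,0],[0,0,0.4,0],[0,0,0.6,0],[0,0,0.8,0],[0,0,1.0,0],[0,0,1.2,0],[0,0,1.4,0],[0,0,1.5,0],[0,0,1.5,0]]'
python3 -m pendant '[[0,0,0.2,0],[0,0,0.4,0],[0,0,0.6,0],[0,0,0.8,0],[0,0,0.8,0]]'
```

```text
t: 9.28
eef_pos: [0.5192, -0.1201, 0.1291]
tcp_rot: [-0.0, 0.991, -0.132, -0.0]
force: [-0.6, 1.0, -0.4]
grip_width: 0.452
t: 10.03
eef_pos: [0.5195, -0.1202, 0.1143]
tcp_rot: [-0.0, 0.991, -0.132, -0.0]
force: [-0.6, 0.6, 1.1]
grip_width: 0.45
t: 10.45
eef_pos: [0.5195, -0.1202, 0.1064]
tcp_rot: [-0.0, 0.991, -0.132, 0.0]
force: [0.5, 0.6, 1.4]
grip_width: 0.452
```

```bash
python3 -m pendant '[[0,0,0.1,0],[0,0,0.2,0],[0,0,0.3,0],[0,0,0.4,0],[0,0,0.4,0]]'
python3 -m pendant '[[0,0,0.2,0],[0,0,0.4,0],[0,0,0.6,0],[0,0,0.6,0],[0,0,0.6,0]]'
python3 - <<'E'
from h import *
f=robot.grab_frame("wrist");np.savez("w2",**f)
a=f["color"][30:280,200:440,::-1];cv2.imwrite("pics/w2.png",cv2.resize(a,None,fx=2.4,fy=2.4,interpolation=cv2.INTER_CUBIC))
E
```

```text
t: 10.87
eef_pos: [0.5195, -0.1202, 0.1025]
tcp_rot: [-0.0, 0.991, -0.132, 0.0]
force: [-1.4, 1.1, 3.3]
grip_width: 0.457
t: 11.28
eef_pos: [0.5196, -0.1202, 0.0966]
tcp_rot: [-0.0, 0.991, -0.132, 0.0]
force: [-1.7, 0.2, 4.7]
grip_width: 0.452
```

View pics/w2.png

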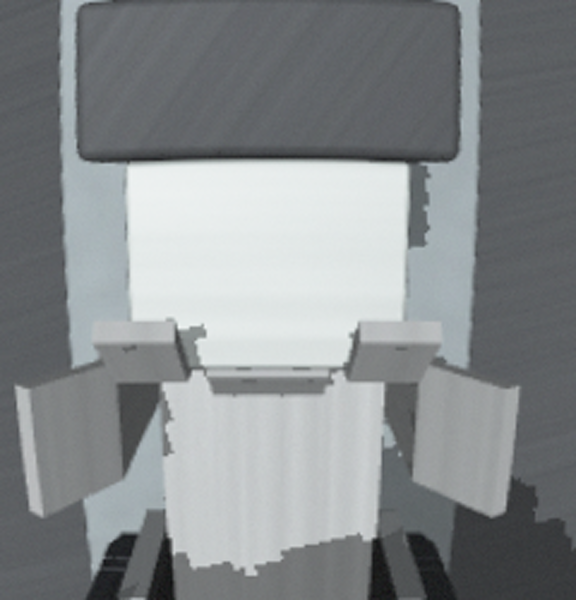

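```bash
python3 -m pendant '[[0,0,-0.2,0],[0,0,-0.4,0],[0,0,-0.4,0]]'
python3 -m pendant '[[0,0,0,0],[0,0,0,0],[0,0,0,0],[0,0,0,0],[0,0,0,0],[0,0,0,0]]' -1
python3 - <<'E'
from h import *
f=robot.grab_frame("wrist");X=wpts(f);th=-.26;e=np.array([np.cos(th),np.sin(th)]);n=np.array([-e[1],e[0]])
s=X[...,:2]-[.5175,-.1195];x=s@e;y=s@n
for a,b in [(10,20),(20,30),(30,42),(60,80)]:
    m=(x>a/1e3)&(x<b/1e3)&(abs(y)<.015);print(a,m.sum(),np.percentile(X[m][:,2],[10,50,90]).round(4))
m=(x>.046)&(x<.051)&(abs(y)<.008);print("lip",np.sort(X[m][:,2])[::5].round(3))
E
```

```text
t: 11.58
eef_pos: [0.5196, -0.1202, 0.101]
tcp_rot: [0.0, 0.991, -0.132, 0.0]
force: [-0.6, 0.2, 4.6]
grip_width: 0.455
t: 12.08
eef_pos: [0.5194, -0.1202, 0.1005]
tcp_rot: [-0.0, 0.991, -0.132, -0.0]
force: [0.5, 0.8, -0.9]
grip_width: 1.002
10 6569 [0.119  0.1811 0.1912]
20 2980 [0.1185 0.1919 0.1996]
30 1882 [0.1182 0.119  0.1197]
60 5095 [0.1332 0.134  0.1349]
lip [0.123 0.123 0.123 0.124 0.124 0.124 0.124 0.124 0.124 0.124 0.124 0.124
 0.124 0.125 0.125 0.125 0.125 0.125 0.126 0.126 0.126 0.126 0.126 0.126
 0.126 0.127 0.127 0.127 0.128 0.128 0.128 0.128 0.128 0.129 0.129 0.129
 0.129 0.129 0.13  0.13  0.13  0.13  0.13  0.13  0.13  0.13  0.131 0.131
 0.131 0.131 0.131 0.131 0.131 0.131 0.131 0.131 0.132]
```

```bash
python3 -m pendant '[[0,0,-1.5,0],[0,0,-5,0],[0,0,-9,0],[0,0,-13,0]]'
python3 -c "
from h import *
go(.4755,.2380,.15,1.375)"
```

```text
t: 12.47
eef_pos: [0.5188, -0.12, 0.2316]
tcp_rot: [-0.0, 0.991, -0.132, -0.001]
force: [1.2, -1.0, 1.1]
grip_width: 0.997
t12.47 pos [ 0.5188 -0.12    0.2316] yaw -0.264 tilt 0.002 row [-13.5  -33.43   8.2 ] roll 1.503 F [ 1.2 -1.   1.1] q7 -1.74 g 1.00 n 8.9
```

```bash
python3 -m pendant '[[-3,-3,-1,-1.64],[-13.5,-33.4,-1,-1.64],[-13.5,-33.4,-1,-1.64],[-13.5,-33.4,0,-1.64],[-13.5,-33.4,2,-1.64],[-13.5,-33.4,5,-1.64],[-13.5,-33.4,8,-1.64],[-13.5,-33.4,8,-1.64],[-13.5,-33.4,8,-1.64],[-13.5,-33.4,8,-1.64],[-13.5,-33.4,8,-1.64],[-13.5,-33.4,8,-1.64]]'
python3 -m pendant '[[0,0,0,-0.12],[0,0,0,-0.14],[0,0,0,-0.14]]'
python3 tube.py .4755 .238 T2 .004; python3 -c "
from h import *
go(.4755,.2380,.006,1.375)"
```

```text
t: 13.47
eef_pos: [0.4753, 0.2389, 0.1498]
tcp_rot: [-0.001, 0.812, 0.583, -0.001]
force: [0.5, -0.4, 0.2]
grip_width: 0.998
t: 13.72
eef_pos: [0.4764, 0.2374, 0.1505]
tcp_rot: [-0.0, 0.773, 0.634, -0.0]
force: [-0.4, -0.2, -0.5]
grip_width: 0.999
tube 478.8853759765625 254.74563598632812 67.07969665527344 39.138126373291016 77.68267059326172 zmed 0.023354980348307963
t13.77 pos [0.4765 0.2373 0.1506] yaw 1.372 tilt 0.000 row [ 1.76 -0.11 14.66] roll 0.016 F [-0.2  0.4 -0.3] q7 -0.95 g 1.00 n 3.5
t13.77 pos [0.4765 0.2373 0.1506] yaw 1.372 tilt 0.000 row [ 0.05 -0.11 14.46] roll -0.003 F [-0.2  0.4 -0.3] q7 -0.95 g 1.00 n 3.5
```

```bash
python3 -m pendant '[[0.1,-0.13,3.5,0.01],[0.1,-0.13,7.5,0.01],[0.1,-0.13,11,0.01],[0.1,-0.13,13.5,0.01],[0.1,-0.13,14.3,0.01],[0.1,-0.13,14.3,0.01]]'
python3 -m pendant '[[0,0,0,0],[0,0,0,0],[0,0,0,0],[0,0,0,0],[0,0,0,0],[0,0,0,0],[0,0,0,0]]' 1 60
python3 -c "
from h import *
go(.5175,-.1195,.24,-.26)"
```

```text
t: 14.27
eef_pos: [0.474, 0.2379, 0.0059]
tcp_rot: [-0.001, 0.776, 0.63, -0.002]
force: [-0.1, 0.5, 0.3]
grip_width: 0.999
t: 14.85
eef_pos: [0.4764, 0.2393, 0.0095]
tcp_rot: [0.001, 0.776, 0.631, 0.001]
force: [-1.9, -0.6, 7.9]
grip_width: 0.452
t14.85 pos [0.4764 0.2393 0.0095] yaw 1.365 tilt 0.003 row [-34.26  11.4  -23.07] roll -1.516 F [-1.9 -0.6  7.9] q7 -1.08 g 0.45 n 10.3
```

```bash
python3 -m pendant '[[0,0,-2,0],[0,0,-6,0],[0,0,-10,0],[-2,1,-14,0.12],[-5,2,-17,0.24],[-9,3,-19,0.36],[-13,4,-21,0.48],[-17,6,-22,0.6],[-21,7,-22.5,0.72],[-25,8.5,-22.5,0.84],[-29,10,-22.5,0.96],[-32,11,-22.5,1.08]]'
python3 -m pendant '[[0,0,0,0.12],[0,0,0,0.24],[0,0,0,0.36],[0,0,0,0.48],[0,0,0,0.54],[0,0,0,0.54]]'
python3 -c "
from h import *
go(.5175,-.1195,.24,-.26)"
```

```text
t: 15.85
eef_pos: [0.5166, -0.0901, 0.2338]
tcp_rot: [0.001, 0.99, 0.139, 0.001]
force: [1.3, 0.7, -1.7]
grip_width: 0.448
t: 16.35
eef_pos: [0.5166, -0.088, 0.233]
tcp_rot: [0.0, 0.992, -0.128, 0.0]
force: [0.2, 0.4, -1.5]
grip_width: 0.451
t16.35 pos [ 0.5166 -0.088   0.233 ] yaw -0.257 tilt 0.000 row [ 0.89  3.03 -0.7 ] roll 0.003 F [ 0.2  0.4 -1.5] q7 -1.80 g 0.45 n 0.8
```

```bash
python3 -m pendant '[[0.9,3.0,0,0],[0.9,3.0,0,0],[0.9,3.0,0,0]]'
python3 - <<'E'
from h import *
o=robot.get_obs();f=robot.grab_frame("wrist");save(f,"w3")
X=wpts(f);th=-.26;e=np.array([np.cos(th),np.sin(th)]);n=np.array([-e[1],e[0]])
s=X[...,:2]-o["eef_pos"][:2]
m=(abs(s@n)<.015)&(s@e>0.02)&(s@e<.06)&(X[...,2]>.22)&(f["color"].min(-1)>150);zt=np.median(X[m][:,2]);print("top",zt,zt-o["eef_pos"][2])
for u in (285,313,340):
    g=f["color"][:,u].astype(int).mean(-1); v=np.arange(150,195);r=int(v[np.argmax([g[i+3]-g[i-3]if g[i-3]<90 else 0 for i in v])])
    d=wray(f,u,r,zt+.001)-o["eef_pos"][:2];print(u,r,"end x,y",d@e,d@n)
go(.5194,-.1200,.17,-.26)
E
```

```text
t: 16.6
eef_pos: [0.5175, -0.1214, 0.2326]
tcp_rot: [0.0, 0.992, -0.127, -0.0]
force: [0.0, 0.7, -2.3]
grip_width: 0.456
top 0.2463308190256506 0.013719184726951716
285 170 end x,y 0.05055660763398201 0.011414686951749145
313 170 end x,y 0.05057845519449213 -0.0003019379752315215
340 171 end x,y 0.05023055083557658 -0.011612141773967825
t16.65 pos [ 0.5177 -0.1199  0.2327] yaw -0.253 tilt 0.000 row [ 0.17 -0.03  6.27] roll 0.007 F [-0.6  1.3 -2.8] q7 -1.74 g 0.45 n 1.5
```

```bash
python3 -m pendant '[[0,-0.03,1.5,0.007],[0,-0.03,3.5,0.007],[0,-0.03,5,0.007],[0,-0.03,5.8,0.007],[0,-0.03,6.3,0.007],[0,-0.03,6.8,0.007],[0,-0.03,7.2,0.007],[0,-0.03,7.6,0.007],[0,-0.03,8,0.007],[0,-0.03,8.2,0.007],[0,-0.03,8.2,0.007]]'
python3 -m pendant '[[0,0,0.2,0],[0,0,0.4,0],[0,0,0.6,0],[0,0,0.8,0],[0,0,1.0,0],[0,0,1.2,0],[0,0,1.4,0],[0,0,1.5,0],[0,0,1.5,0]]'
python3 -m pendant '[[0,0,0.2,0],[0,0,0.4,0],[0,0,0.6,0],[0,0,0.8,0],[0,0,1.0,0],[0,0,1.2,0],[0,0,1.4,0],[0,0,1.5,0],[0,0,1.5,0]]'
```

```text
t: 17.57
eef_pos: [0.5178, -0.1191, 0.1502]
tcp_rot: [-0.0, 0.991, -0.13, -0.0]
force: [-0.4, 0.1, -1.8]
grip_width: 0.453
t: 18.32
eef_pos: [0.5189, -0.1193, 0.1363]
tcp_rot: [0.0, 0.991, -0.13, 0.001]
force: [-0.1, -0.6, 3.2]
grip_width: 0.456
t: 19.07
eef_pos: [0.5182, -0.1192, 0.1204]
tcp_rot: [-0.0, 0.991, -0.13, 0.0]
force: [2.1, -1.3, 3.7]
grip_width: 0.447
```

```bash
python3 -m pendant '[[0,0,0.15,0],[0,0,0.3,0],[0,0,0.45,0],[0,0,0.6,0],[0,0,0.75,0],[0,0,0.9,0],[0,0,1.0,0],[0,0,1.0,0]]'
python3 -m pendant '[[0,0,0.1,0],[0,0,0.2,0],[0,0,0.3,0],[0,0,0.3,0]]'
python3 -m pendant '[[0,0,0.1,0],[0,0,0.1,0]]'
```

```text
t: 19.73
eef_pos: [0.5182, -0.1191, 0.1106]
tcp_rot: [-0.0, 0.991, -0.13, 0.0]
force: [4.0, 0.0, 4.1]
grip_width: 0.454
t: 20.07
eef_pos: [0.5182, -0.1191, 0.1076]
tcp_rot: [-0.0, 0.991, -0.13, 0.0]
force: [3.1, -0.4, 4.0]
grip_width: 0.451
t: 20.23
eef_pos: [0.5182, -0.1192, 0.1067]
tcp_rot: [-0.0, 0.991, -0.13, 0.0]
force: [3.2, 0.2, 3.6]
grip_width: 0.449
```

```bash
python3 -m pendant '[[0,0,0.1,0],[0,0,0.1,0]]'
python3 -m pendant '[[0,0,0.1,0],[0,0,0.1,0]]'
python3 - <<'E'
from h import *
f=robot.grab_frame("wrist");np.savez("w4",**f);X=wpts(f);th=-.26;e=np.array([np.cos(th),np.sin(th)]);n=np.array([-e[1],e[0]])
s=X[...,:2]-[.5175,-.1195];x=s@e;y=s@n
m=(x>.03)&(x<.042)&(abs(y)<.015);print(np.percentile(X[m][:,2],[10,50,90]).round(4))
m=(x>.046)&(x<.051)&(abs(y)<.008);print("lip",np.sort(X[m][:,2])[::5].round(3))
m=(x>.03)&(x<.06)&(abs(y)<.008)
for a in range(40,60,2):
    k=m&(x>a/1e3)&(x<(a+2)/1e3);print(a,k.sum(),np.median(X[k][:,2]).round(4) if k.any() else "")
E
```

```text
t: 20.4
eef_pos: [0.5182, -0.1191, 0.1058]
tcp_rot: [-0.0, 0.991, -0.13, 0.0]
force: [3.3, 0.3, 5.4]
grip_width: 0.451
t: 20.57
eef_pos: [0.5182, -0.1192, 0.1046]
tcp_rot: [-0.0, 0.991, -0.13, 0.0]
force: [3.7, -0.6, 4.5]
grip_width: 0.451
[0.1177 0.1185 0.1192]
lip [0.123 0.123 0.123 0.123 0.124 0.124 0.124 0.124 0.125 0.125 0.125 0.125
 0.125 0.125 0.126 0.126 0.126 0.126 0.127 0.127 0.127 0.127 0.128 0.128
 0.128 0.128 0.128 0.128 0.128 0.128 0.129 0.129 0.129 0.129 0.129 0.129
 0.129 0.129 0.129 0.129 0.129 0.13  0.13  0.13  0.13  0.13  0.13  0.131
 0.131 0.131 0.131]
40 167 0.1185
42 164 0.1184
44 90 0.1219
46 81 0.1246
48 124 0.1284
50 131 0.1314
52 174 0.1323
54 231 0.1339
56 230 0.1339
58 234 0.1339
```

```bash
python3 -m pendant '[[0,0,0.07,0],[0,0,0.07,0]]'
python3 -m pendant '[[0,0,0.07,0],[0,0,0.07,0]]'
```

```text
t: 20.78
eef_pos: [0.5182, -0.1192, 0.1039]
tcp_rot: [-0.0, 0.991, -0.13, 0.0]
force: [3.1, -0.8, 3.9]
grip_width: 0.451
t: 20.95
eef_pos: [0.5182, -0.1192, 0.1031]
tcp_rot: [-0.0, 0.991, -0.13, 0.0]
force: [3.8, -0.0, 4.1]
grip_width: 0.45
```

```bash
python3 -m pendant '[[0,0,0.05,0],[0,0,0.05,0]]'
python3 -m pendant '[[0,0,0.05,0],[0,0,0.05,0]]'
python3 - <<'E'
from h import *
for c in ["scene","top"]:
    f=robot.grab_frame(c);np.savez(c+"5",**f)
f=np.load("scene5.npz");a=f["color"][160:270,230:350,::-1];cv2.imwrite("pics/sc5.png",cv2.resize(a,None,fx=5,fy=5,interpolation=cv2.INTER_CUBIC))
E
```

```text
t: 21.12
eef_pos: [0.5182, -0.1191, 0.1027]
tcp_rot: [-0.0, 0.991, -0.13, 0.0]
force: [3.7, 0.1, 4.6]
grip_width: 0.453
t: 21.28
eef_pos: [0.5181, -0.1192, 0.1021]
tcp_rot: [-0.0, 0.991, -0.13, 0.0]
force: [5.1, 0.0, 4.7]
grip_width: 0.448
```

View pics/sc5.png

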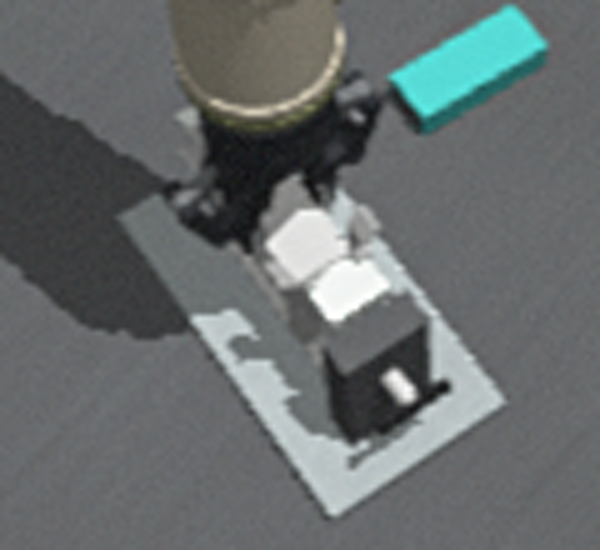

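```bash
python3 -m pendant '[[0,0,0.05,0],[0,0,0.05,0]]'
python3 -m pendant '[[0,0,0.05,0],[0,0,0.05,0]]'
```

```text
t: 21.55
eef_pos: [0.5181, -0.1191, 0.102]
tcp_rot: [0.0, 0.991, -0.13, 0.0]
force: [2.4, 0.3, 7.7]
grip_width: 0.447
t: 21.72
eef_pos: [0.5181, -0.1191, 0.102]
tcp_rot: [0.0, 0.991, -0.13, 0.0]
force: [0.8, 0.4, 12.5]
grip_width: 0.45
```

Floor felt (12.5 N), 3 mm past the lips. Easing back and releasing.

```bash
python3 -m pendant '[[0,0,-0.15,0],[0,0,-0.3,0],[0,0,-0.3,0]]'
python3 -m pendant '[[0,0,0,0],[0,0,0,0],[0,0,0,0],[0,0,0,0],[0,0,0,0],[0,0,0,0]]' -1
python3 -m pendant '[[0,0,-1.5,0],[0,0,-5,0],[0,0,-9,0],[0,0,-13,0],[2,0,-16,0],[2,0,-16,0],[2,0,-16,0]]'
python3 - <<'E'
from h import *
go(.5175,-.1195,.26,-.26)
f=robot.grab_frame("wrist");np.savez("w6",**f);X=wpts(f);th=-.26;e=np.array([np.cos(th),np.sin(th)]);n=np.array([-e[1],e[0]])
s=X[...,:2]-[.5175,-.1195];x=s@e;y=s@n
for a in range(-60,60,4):
    k=(abs(y)<.007)&(x>a/1e3)&(x<(a+4)/1e3)&(X[...,2]<.16);print(a,k.sum(),np.median(X[k][:,2]).round(4) if k.any() else "",end="; ")
a=f["color"][90:290,250:390,::-1];cv2.imwrite("pics/w6.png",cv2.resize(a,None,fx=3,fy=3,interpolation=cv2.INTER_CUBIC))
E
```

```text
t: 21.97
eef_pos: [0.5177, -0.1191, 0.1042]
tcp_rot: [-0.0, 0.991, -0.13, -0.0]
force: [3.1, 0.2, 3.8]
grip_width: 0.452
t: 22.47
eef_pos: [0.5177, -0.1191, 0.1039]
tcp_rot: [-0.0, 0.991, -0.13, -0.0]
force: [0.3, 0.6, 0.7]
grip_width: 0.997
t: 23.05
eef_pos: [0.5387, -0.1245, 0.266]
tcp_rot: [0.0, 0.991, -0.13, 0.002]
force: [-0.5, -0.5, -1.3]
grip_width: 0.998
t23.05 pos [ 0.5387 -0.1245  0.266 ] yaw -0.261 tilt 0.004 row [-2.18  0.06  0.6 ] roll -0.001 F [-0.5 -0.5 -1.3] q7 -1.75 g 1.00 n 0.5
-60 45 0.1335; -56 60 0.1326; -52 85 0.1279; -48 78 0.121; -44 44 0.1192; -40 45 0.1189; -36 47 0.1193; -32 46 0.1188; -28 44 0.119; -24 49 0.1189; -20 47 0.1189; -16 51 0.1187; -12 55 0.1191; -8 55 0.1191; -4 57 0.1189; 0 56 0.1187; 4 58 0.119; 8 57 0.1191; 12 59 0.1188; 16 60 0.1189; 20 59 0.1189; 24 60 0.119; 28 61 0.119; 32 59 0.119; 36 62 0.1191; 40 66 0.1188; 44 35 0.1196; 48 48 0.1304; 52 61 0.1335; 56 73 0.1338;
```

View pics/w6.png

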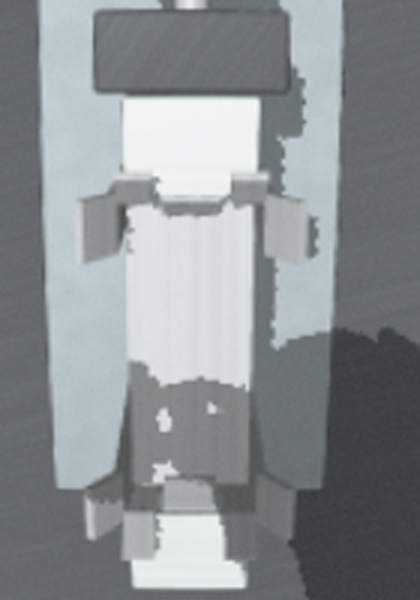

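The top tube lies level at the lip height end to end, and both lips are visible over it. Handing in.

```bash
python3 -c "
from bench import robot
print(robot.close_job())"
```

```text
the job is handed in; nothing more can be done
None
```

Both 100 mm tubes are in the spring magazine, one on top of the other. I pressed each one past the lips, let it go and backed the gripper clear, then handed the job in at about 23 s of the 72 s allowed.

- **Cage height:** the cameras put the cage about 29 mm above its lowest setting. The rim measured about 149 mm and the lips' undersides about 120 mm.
- **Forces:** the wrist readings, taken only at the end of each move, peaked at about 12.5 N (about 14.5 N allowing for the tube's weight). That was when I felt the magazine floor under the second tube, well under the 45 N limit.
- **Last check:** a wrist camera depth scan showed the top tube level along its whole length at 118.7–119.3 mm. That puts its underside near 94–95 mm, below the 98.5 mm limit. Both lips showed sprung in over its two ends.
- **Not checked:** I did not read the lip joints directly, and the near lip was hidden behind the gripper while I pressed the second tube in. I did not re-measure the other things at the end, but nothing touched them as far as the arm's readings showed.
- **Disagreements:** the depth readings run about 1 mm low. When I picked up each tube the fingertips pressed on the bench with about 8 N, so each sat a few millimetres off its planned height in the grip; I measured that from the pickup readings and the wrist camera and allowed for it.

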